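# Scrub the jar and stand the brush to drip

### The arm

A 6-joint arm with a two-finger parallel gripper is mounted at the origin on the work surface. World frame = base frame: x ahead of the robot, y to its left, z up, the work surface at z = 0. Lengths are in mm, angles in rad, forces in N, time in s.
With the tool pointing down it reaches from about 400 to 925 mm from the base axis. Payload 12.5 kg.
Tool frame: the origin (TCP) lies at the very end of the fingers, on their centre line; the grasp point (between the pads) lies 19 mm behind it; z points along the fingers, y is the line along which they close (so a half turn about z gives the same grasp; the last joint's range is limited). The gripper opens to 95 mm and grips with 3 to 60 N. Pads are 20 mm wide; open, the fingers measure 119 mm over their backs; the gripper's body (75 mm by 180 mm) begins 59 mm behind the grasp point.
Start: joints at [-1.208, 0.491, 1.559, -0, 1.092, -0.106], TCP at [282.409, -557.577, 214.661] pointing down, gripper open.
Joint ranges: [-3.1, 3.1], [-0.84, 2.19], [0.05, 2.79], [-1.13, 4.28], [0.06, 2.93], [-2.69, 2.69]. Speed limits (rad/s): [2.22, 2.22, 2.79, 3.14, 3.14, 3.14].

### API

Orientations are given as [roll, pitch, yaw] about the fixed x, y, z axes, in that order (R = Rz(yaw) Ry(pitch) Rx(roll)).
In Python, from cell import env gives the robot as it stands.
- The arm moves only by the tool drive_effector, called in YAML: its name, and indented under it one key for each argument. Schema: {"type":"object","properties":{"deltas":{"type":"array","items":{"type":"array","items":{"type":"number"},"minItems":5,"maxItems":5},"minItems":1,"maxItems":5},"only":{"type":"string"},"quiet":{"type":"boolean"},"lines":{"type":"string"}},"required":["deltas"],"additionalProperties":false}. deltas is a list of rows, 1 to 5 of them, each of 5 numbers: dx, dy, dz in mm, then a turn about the tool's z in rad, then the opening from 0.0 (shut) to 1.0 (fully open); each row is the pose to reach, as a shift and turn from the pose commanded when the call began, along the tool's axes at that moment; what a row does not reach only later rows make up. A row lasts 1/12 s, in which the tool goes at most 41.7 mm and 0.125 rad, less where a joint would pass 70% of its speed; a pose out of reach is approached as far as the arm can. The fingers move at their own pace and stop on an object; the grip force is fixed at half the most. Time passes only in rows, so rows that do not move let the fingers close. The tool returns the time, the measured TCP pose, the force, the opening and the grip force at its end. only (a regular expression) keeps the lines of the reply that match it, lines (a string "A,B") keeps lines A to B, and quiet returns only ok. Input that does not fit is refused with a message, and nothing moves.
- env.state(): the state, without advancing time (a new reading comes with each control period).
- env.read_camera(name): name is "scene" or "top" or "wrist"; returns (picture, depth): 480x640x3 uint8, red, green, blue; 480x640 float32, mm along the optical axis (not along the pixel's ray), 0 where there is no reading.
- env.camera_info(name): a dict with "vertical_fov" (degrees; the focal length in pixels is half the picture's height over the tangent of half this angle, whatever the lens; pixels are square), "cx", "cy" (the principal point, pixels), "origin" and "attitude" of the camera in the world. Camera axes: x right, y down, z forward; pixel columns grow to the right and rows downward; lengths in mm; the calibration is good to about 2 mm. A picture is of the moment at which its call begins: read the wrist's pose just before it. camera_info takes no time and is no camera call; for the wrist camera it gives the pose at the moment of the call.
- env.job_done(): hands the job in; it is judged then, once.
The state is a dict: "t": time; "joints": joint angles; "qvel": joint speeds; "tau": joint torques, N m; "eef_pos": TCP position; "tcp_rot": TCP orientation; "ft_force": force on the tool from outside, world axes, zero at the start; "moment": the same for the moment, N m; "opening": opening from 0.0 (shut) to 1.0 (fully open); "grip_force": force on a finger pad.
Only numpy, scipy, OpenCV 4.12 (cv2) and the standard library are available. Lean on these libraries where they do the work, as an engineer would, in place of code of your own. Each camera call takes 0.05 s, during which the arm holds its last target. There are 200 camera calls.

### The job

Take the bottle brush out of the sink caddy and scrub the open glass jar with it: push the bristles down to the bottom of the jar at least twice, lifting them to more than half the jar's height in between. Then lower the brush, bristles first, to the bottom of the steel jug before letting go, and leave it leaning against the rim directly above the jug's handle, so that the wooden handle slants out over the jug's handle. Leave the jar and the jug standing where they are and do not disturb the other things on the counter.

Things in the scene. Friction and masses are not known exactly. Their poses are not given: they have to be found in the camera images.
- brush: Rigid bottle brush, 200 mm long, 80 g, at first standing bristles down in an end well of the caddy. Origin: centre of the flat bristle end; z runs along the brush to the handle. Round about z: white bristles 28 mm dia. from 0 to 55 mm, steel neck 8 mm dia. to 100 mm, wooden handle 17 mm dia. from 112 to 190 mm, tapering to 12 mm at the end.
- brush_top (a point): Centre of the top end of the brush's wooden handle, 200 mm from the bristle end.
- caddy: Grey sink caddy, fixed, an open-topped box 62 x 152 x 62 mm (x, y, z) with 4 mm walls and floor, split along y into three wells about 45 x 54 mm inside. Origin: centre of its underside. The brush stands in the well at -y; a fixed white scraper stands in the +y well, up to 91 mm high.
- jar: Open jar of clear glass, loose, 0.5 kg, no lid, no handle: straight round wall 84 mm in outer and 76 mm in inner diameter, 125 mm high, inner floor 6 mm above its underside. Origin: centre of its underside; z up.
- jug: Straight round open steel jug, loose, 0.45 kg: outer diameter 92 mm, inner 84 mm, rim 115 mm high, inner floor 6 mm above its underside. Origin: centre of its underside; z up. Loop handle on its -x side, 25 to 95 mm high, reaching 86 mm from the axis; small pouring lip at +x, to 59 mm. The handle starts pointing roughly towards the robot (within about 65 degrees of world -x).
- mug: Bystander: white ceramic mug, 76 mm in diameter, 85 mm high, loose. Origin: centre of its underside.
- lidded_jar: Bystander: closed glass jar with a black lid, 90 mm in diameter, 130 mm high, loose. Origin: centre of its underside.
- soap: Bystander: amber soap bottle, 60 mm in diameter, 150 mm high, loose. Origin: centre of its underside.
- tin: Bystander: small metal can, 52 mm in diameter, 70 mm high, loose. Origin: centre of its underside.
- dish: Bystander: small blue bowl, 70 mm in diameter, 30 mm high, loose. Origin: centre of its underside.
- spoon: Bystander: wooden spoon, 190 mm long, lying on the counter, loose. Origin: on its length, at its underside.

How it is judged:
By the outcome, as a careful person would: the job done as asked, in the order asked, and still so for the second after the job is handed in, with the robot touching nothing.
It also fails if it takes over 54 s, if anything falls off the work surface, if the arm or the gripper's body presses on something with over 40 N, if the wrist force passes 120 N, or if a joint passes its speed limit or range.

## Working session

There is one attempt and no reset: what is moved stays moved. The work goes in short steps, Python scripts to look and compute and a tool call to move; the robot and the scene stay as the last step left them, time stands still between calls to the robot, and variables do not carry over. Pictures are saved under pics/ and viewed, at most 10 in all, crops included, and the job is handed in when it is done.

```bash
ls; mkdir -p pics
```

Create h.py:
```python
import numpy as np, cv2
from cell import env
from scipy.spatial.transform import Rotation as R
def cam(n):
    i=env.camera_info(n); f=240/np.tan(np.radians(i["vertical_fov"]/2))
    A=np.array(i["attitude"]); A=A if A.shape==(3,3) else R.from_euler('xyz',A).as_matrix()
    return f,i["cx"],i["cy"],np.array(i["origin"]),A
def plane(c,u,v,z):
    f,cx,cy,o,A=c; d=A@np.array([(u-cx)/f,(v-cy)/f,1]); return o+d*(z-o[2])/d[2]
def cloud(c,D):
    f,cx,cy,o,A=c; v,u=np.mgrid[:480,:640]
    return (np.stack([(u-cx)/f*D,(v-cy)/f*D,D],-1))@A.T+o
def proj(c,p):
    f,cx,cy,o,A=c; q=A.T@(np.array(p)-o); return cx+f*q[0]/q[2],cy+f*q[1]/q[2]
def save(n,im): cv2.imwrite(f'pics/{n}.png',cv2.cvtColor(im,cv2.COLOR_RGB2BGR))
```

Run:
```python
from h import *
for n in ("top","scene"):
    print(n,env.camera_info(n)); c=cam(n); im,D=env.read_camera(n); save(n+'0',im); np.savez(f'{n}0.npz',im=im,D=D)
print(env.state())
```

```text
cell.py
pics
top {'vertical_fov': 52.59338837520744, 'cx': 318.1603464786676, 'cy': 241.64499564561171, 'origin': array([ 522.14876846,   58.62529839, 1152.32806553]), 'attitude': array([-3.05219934, -0.00475966, -1.54923366])}
scene {'vertical_fov': 49.79944532355191, 'cx': 319.9284423565812, 'cy': 248.49002202366282, 'origin': array([1169.66032184,  406.27802848,  936.91954628]), 'attitude': array([-2.44359773, -0.01549485,  2.13497806])}
{'t': 0.1, 'joints': array([-1.20760406e+00,  4.91481341e-01,  1.55942896e+00,  7.51008534e-06,
        1.09166721e+00, -1.05596184e-01]), 'qvel': array([ 9.69680793e-05, -3.22939386e-04, -1.36753752e-03,  1.45800326e-03,
       -1.37591062e-04, -1.92793995e-04]), 'tau': array([ 1.21466666e-03, -6.13627625e+01, -2.58604789e+01,  6.93268888e-02,
        4.70470986e-02, -4.48366097e-05]), 'eef_pos': array([ 282.32183694, -557.34794913,  214.11738977]), 'tcp_rot': array([-3.14061398e+00, -1.10428538e-04,  4.68784928e-01]), 'ft_force': array([0.76540418, 0.10690077, 0.72147182]), 'moment': array([-0.00359887,  0.03017921,  0.03989855]), 'grip_force': 0.0, 'opening': 1.001377936555631}
```

View pics/top0.png

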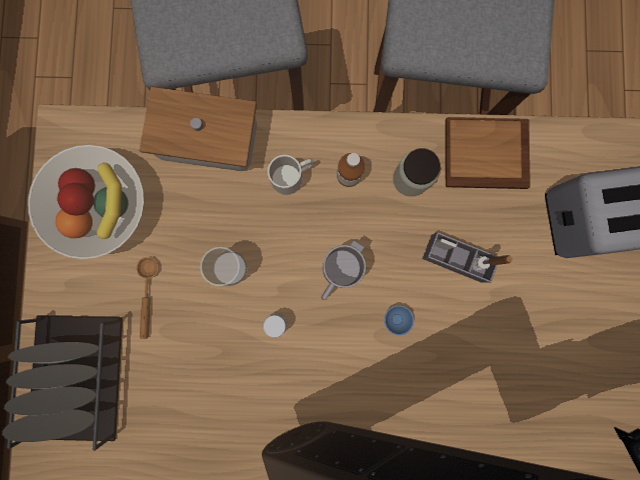

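View pics/scene0.png

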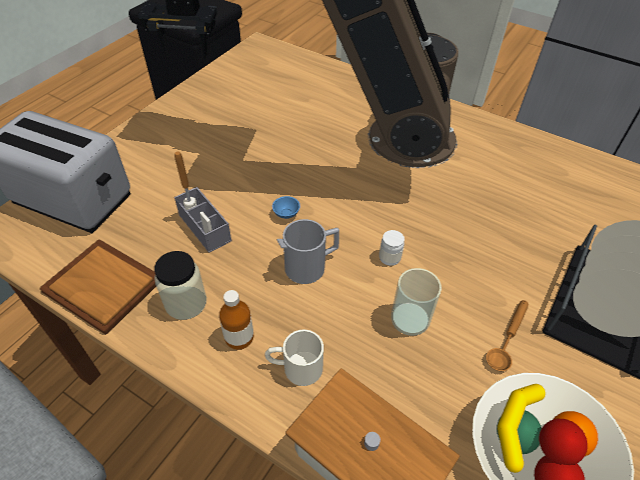

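The top view shows the brush top near (508,259) and the caddy around (460,257). The jug is at (345,265) with its handle toward (327,293), and the open jar is at (223,267). Next I'll measure these.

Run:
```python
from h import *
d=np.load('top0.npz'); im,D=d['im'],d['D']; c=cam('top'); P=cloud(c,D); ok=D>0
ds=np.load('scene0.npz'); cs=cam('scene'); Ps=cloud(cs,ds['D']); oks=ds['D']>0
def box(P,ok,x,y,r,z0,z1):
    m=ok&(np.hypot(P[...,0]-x,P[...,1]-y)<r)&(P[...,2]>z0)&(P[...,2]<z1); return P[m]
def circ(Q):
    A=np.c_[2*Q[:,:2],np.ones(len(Q))]; b=(Q[:,:2]**2).sum(1); s=np.linalg.lstsq(A,b,rcond=None)[0]
    return s[:2],np.sqrt(s[2]+s[:2]@s[:2])
for n,(u,v),h in (("jug",(345,265),115),("jar",(223,267),125)):
    x,y=plane(c,u,v,h)[:2]
    for nm,PP,o in(("top",P,ok),("scene",Ps,oks)):
        Q=box(PP,o,x,y,55,h-4,h+5); print(n,nm,x,y,len(Q),circ(Q) if len(Q)>8 else '', Q[:,2].mean() if len(Q) else '')
    A=box(P,ok,x,y,45,-20,h-20); print('  inside z',np.percentile(A[:,2],[5,50,95]) if len(A) else '')
    if n=="jug":
        jx,jy=x,y
        for nm,PP,o in(("top",P,ok),("scene",Ps,oks)):
            Q=box(PP,o,x,y,100,60,105); r=np.hypot(Q[:,0]-x,Q[:,1]-y); Q=Q[(r>58)]; print('  handle',nm,len(Q),Q.mean(0),np.ptp(Q,axis=0))
# brush handle (brown) points above 95mm around caddy
for nm,PP,o in(("top",P,ok),("scene",Ps,oks)):
    x,y=plane(c,495,261,120)[:2]; Q=box(PP,o,x,y,70,100,215); 
    for z in range(100,210,15):
        S=Q[(Q[:,2]>=z)&(Q[:,2]<z+15)]
        if len(S): print('brush',nm,z,len(S),S.mean(0).round(1))
    Q=box(PP,o,x,y+40,110,55,68)
    print('caddy',nm,len(Q),cv2.minAreaRect(Q[:,:2].astype(np.float32)))
for n,u,v,h in (('mug',286,174,85),('lidded',420,167,130),('soap',351,165,150),('tin',274,325,70),('dish',399,319,30)): print(n,plane(c,u,v,h).round())
```

```text
jug top 566.4031554712154 -2.6969165835508306 292 (array([567.18912423,  -2.8920345 ]), np.float64(44.91119177296532)) 114.43091105274252
jug scene 566.4031554712154 -2.6969165835508306 324 (array([569.06603722,  -1.8438187 ]), np.float64(44.38834434390165)) 114.72398431640427
  inside z [ 2.14823719  6.13999856 72.04183727]
  handle top 70 [505.2065066   35.16817364  96.21419646] [26.14074469 19.29532242 29.33978514]
  handle scene 102 [506.37065202  39.47381654  86.83190178] [22.14392892 17.83850116 42.82501619]
jar top 556.1470075383264 255.48654128504057 233 (array([558.44555107, 262.35806383]), np.float64(39.69128377749716)) 124.33754011186117
jar scene 556.1470075383264 255.48654128504057 320 (array([561.3042575 , 263.17138781]), np.float64(39.779311569035485)) 124.9660317896562
  inside z [-2.03351098  6.92586015 93.76101482]
brush top 100 7 [ 582.  -313.5  109.9]
brush top 115 19 [ 581.3 -312.9  123.1]
brush top 130 22 [ 581.2 -313.4  138.1]
brush top 145 24 [ 581.6 -313.3  152.7]
brush top 160 20 [ 580.7 -313.2  168.9]
brush top 175 25 [ 581.1 -312.9  182.8]
brush top 190 58 [ 582.3 -316.8  199.1]
brush top 205 8 [ 581.8 -319.9  205.7]
caddy top 500 ((593.3742065429688, -273.6309814453125), (152.77952575683594, 63.337947845458984), 69.46661376953125)
brush scene 100 20 [ 588.4 -315.5  109. ]
brush scene 115 36 [ 588.4 -314.7  122.6]
brush scene 130 36 [ 588.3 -314.7  137.2]
brush scene 145 42 [ 588.6 -314.9  152.4]
brush scene 160 43 [ 588.6 -314.8  167.7]
brush scene 175 39 [ 588.5 -314.8  182.9]
brush scene 190 51 [ 587.4 -316.2  198.1]
brush scene 205 9 [ 584.6 -318.6  205.9]
caddy scene 533 ((596.1689453125, -272.76519775390625), (155.35316467285156, 63.83913803100586), 69.44151306152344)
mug [768. 131.  85.]
lidded [ 779. -159.  130.]
soap [775. -10. 150.]
tin [433. 149.  70.]
dish [ 449. -133.   30.]
```

Create d.py:
```python
import sys; from h import *
s=env.state(); M=R.from_euler('xyz',s['tcp_rot']).as_matrix(); t=np.array([float(a) for a in sys.argv[1:4]])
print('at',s['eef_pos'].round(1),'yaw',round(s['tcp_rot'][2],3),'tool delta',(M.T@(t-s['eef_pos'])).round(1),'F',s['ft_force'].round(1),'t',s['t'],'op',round(s['opening'],3))
```

```text
(no output)
```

drive_effector:
  deltas:
    - [40,-8,-10,-0.107,1]
    - [80,-16,-20,-0.214,1]
    - [120,-24,-30,-0.321,1]
    - [160,-32,-30,-0.428,1]
    - [200,-40,-30,-0.535,1]

```text
t: 0.52
eef_pos: [444.1, -430.2, 245.1]
tcp_rot: [3.141, 0.0, 1.009]
ft_force: [0.7, -1.0, -0.4]
opening: 1.005
grip_force: 0.0
```

```bash
python3 d.py 583 -320 240
```

```text
at [ 444.1 -430.2  245.1] yaw 1.009 tool delta [167.3  58.8   5.1] F [ 0.7 -1.  -0.4] t 0.5167 op 1.005
```

drive_effector:
  deltas:
    - [38,13,0,0,1]
    - [76,27,0,0,1]
    - [114,40,0,0,1]
    - [152,53,4,0,1]
    - [167,59,5,0,1]

```text
t: 0.93
eef_pos: [585.1, -318.8, 238.8]
tcp_rot: [-3.141, -0.001, 1.007]
ft_force: [-0.0, -0.2, -0.2]
opening: 1.005
grip_force: 0.0
```

Run:
```python
from h import *
c=cam('wrist'); im,D=env.read_camera('wrist'); save('w1',im); print(c[3:],env.state()['eef_pos'])
P=cloud(c,D); m=(D>0)&(np.hypot(P[...,0]-583,P[...,1]+320)<30)&(P[...,2]>120)
for z in range(120,215,10):
    S=P[m&(P[...,2]>=z)&(P[...,2]<z+10)]
    if len(S):print(z,len(S),S.mean(0).round(1),S.min(0).round(1),S.max(0).round(1))
print(proj(c,(583,-320,204)))
```

```bash
python3 d.py 583 -320 140
```

```text
(array([ 624.68873148, -256.93929335,  409.15729694]), array([[ 0.8444757 , -0.51725707, -0.13894573],
       [-0.53559277, -0.81608569, -0.21712788],
       [-0.00108069,  0.25777755, -0.96620369]])) [ 585.64294207 -318.47353741  238.51046488]
120 55 [ 587.1 -311.8  125.1] [ 577.1 -320.2  120.2] [ 591.5 -308.8  129.9]
130 60 [ 586.9 -311.8  135.1] [ 575.9 -319.7  130.2] [ 591.7 -308.8  140. ]
140 71 [ 587.2 -312.2  145. ] [ 576.9 -321.3  140.4] [ 591.8 -308.8  149.9]
150 75 [ 586.9 -311.8  155.2] [ 575.8 -320.3  150.2] [ 591.7 -308.8  160. ]
160 85 [ 586.9 -311.7  165.1] [ 577.1 -319.9  160. ] [ 591.7 -308.8  170. ]
170 95 [ 587.3 -312.1  175.1] [ 576.8 -321.3  170.1] [ 591.8 -308.9  180. ]
180 107 [ 587.1 -311.7  185.1] [ 577.9 -320.2  180. ] [ 591.7 -308.6  189.8]
190 226 [ 586.2 -313.1  196. ] [ 575.2 -324.2  190. ] [ 591.8 -309.   200. ]
200 389 [ 584.  -316.4  203.7] [ 577.3 -323.2  200.1] [ 590.2 -310.1  205.8]
(np.float64(317.90426165002424), np.float64(274.0148795674542))
at [ 585.6 -318.5  238.5] yaw 1.008 tool delta [-2.8 -1.3 98.5] F [-0.   1.5  0.3] t 0.9833 op 1.002
```

View pics/w1.png

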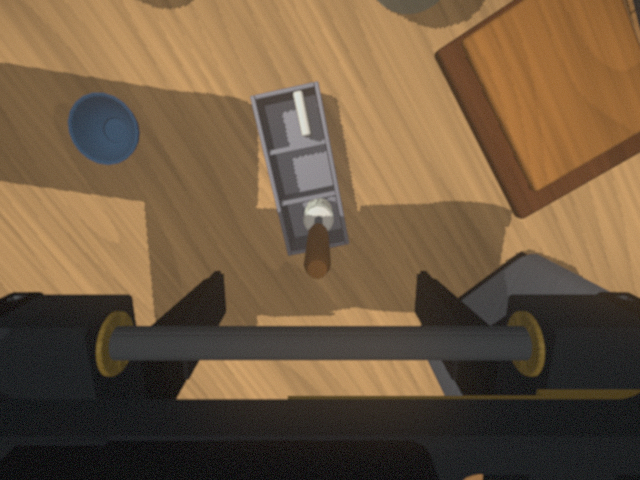

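The wrist view shows the brush handle end at (317,270), centred between the fingers. Before descending I'll check the toaster's clearance.

Run:
```python
from h import *
d=np.load('top0.npz'); P=cloud(cam('top'),d['D'])
m=(P[...,0]>480)&(P[...,0]<760)&(P[...,1]<-360)&(P[...,1]>-600)&(P[...,2]>100)
Q=P[m]; print(Q.min(0),Q.max(0))
```

```text
[ 597.85355655 -597.90413123  100.05047345] [ 759.97983653 -467.77328328  191.8386963 ]
```

drive_effector:
  deltas:
    - [-1,-2,40,0,1]
    - [-1,-2,75,0,1]
    - [-1,-2,98.5,0,1]
    - [-1,-2,98.5,0,1]

```text
t: 1.32
eef_pos: [577.5, -321.4, 136.0]
tcp_rot: [-3.133, -0.0, 1.003]
ft_force: [0.4, 1.5, -0.2]
opening: 0.998
grip_force: 0.0
```

drive_effector:
  deltas:
    - [0,0,0,0,0]
    - [0,0,0,0,0]
    - [0,0,0,0,0]
    - [0,0,0,0,0]
    - [0,0,0,0,0]

```text
t: 1.73
eef_pos: [580.3, -322.4, 142.5]
tcp_rot: [3.14, 0.0, 1.004]
ft_force: [0.8, -0.1, -0.0]
opening: 0.704
grip_force: 0.0
```

```bash
python3 d.py 584 -318 140
```

```text
at [ 580.3 -322.4  142.5] yaw 1.004 tool delta [5.7 0.7 2.5] F [ 0.8 -0.1 -0. ] t 1.7333 op 0.704
```

drive_effector:
  deltas:
    - [3,0.5,0,0,0.55]
    - [5,1,0,0,0.5]
    - [5,1,0,0,0.5]
    - [5,1,0,0,0.5]

```text
t: 2.07
eef_pos: [583.7, -318.3, 141.2]
tcp_rot: [3.141, 0.0, 1.004]
ft_force: [-0.2, 0.6, 0.1]
opening: 0.504
grip_force: 0.0
```

```bash
python3 d.py 584 -318 140
```

```text
at [ 583.7 -318.3  141.2] yaw 1.004 tool delta [0.4 0.1 1.2] F [-0.2  0.6  0.1] t 2.0667 op 0.504
```

drive_effector:
  deltas:
    - [0,0,0,0,0]
    - [0,0,0,0,0]
    - [0,0,0,0,0]
    - [0,0,0,0,0]
    - [0,0,0,0,0]

```text
t: 2.48
eef_pos: [583.5, -318.5, 141.1]
tcp_rot: [3.142, 0.0, 1.004]
ft_force: [-0.3, 0.5, -0.3]
opening: 0.208
grip_force: 0.0
```

drive_effector:
  deltas:
    - [0,0,0,0,0]
    - [0,0,0,0,0]
    - [0,0,0,0,0]

```text
t: 2.73
eef_pos: [583.5, -318.5, 141.1]
tcp_rot: [-3.142, 0.0, 1.004]
ft_force: [-0.1, -0.1, -0.5]
opening: 0.175
grip_force: 30.0
```

```bash
python3 d.py 584 -318 300
```

```text
at [ 583.5 -318.5  141.1] yaw 1.004 tool delta [   0.6    0.2 -158.9] F [-0.1 -0.1 -0.5] t 2.7333 op 0.175
```

drive_effector:
  deltas:
    - [0,0,-30,0,0]
    - [0,0,-65,0,0]
    - [0,0,-100,0,0]
    - [0,0,-135,0,0]
    - [0,0,-160,0,0]

```text
t: 3.15
eef_pos: [583.7, -318.5, 304.6]
tcp_rot: [3.139, 0.0, 1.004]
ft_force: [0.1, -0.4, 0.4]
opening: 0.173
grip_force: 30.0
```

drive_effector:
  deltas:
    - [0,0,0,0,0]
    - [0,0,0,0,0]
    - [0,0,0,0,0]

```text
t: 3.4
eef_pos: [583.2, -318.2, 300.0]
tcp_rot: [-3.14, -0.0, 1.004]
ft_force: [-0.9, 0.7, -1.3]
opening: 0.172
grip_force: 30.0
```

Run:
```python
from h import *
for n in('scene','top'):
    c=cam(n); im,D=env.read_camera(n); P=cloud(c,D); p=env.state()['eef_pos']
    m=(D>0)&(np.hypot(P[...,0]-p[0],P[...,1]-p[1])<35)&(P[...,2]>130)&(P[...,2]<p[2]-6)
    Q=P[m]; print(n,p.round(1),'zmin',Q[:,2].min())
    for a in range(145,300,25):
        S=Q[(Q[:,2]>=a)&(Q[:,2]<a+25)]; print(a,len(S),S.mean(0).round(1) if len(S) else '')
```

```bash
python3 d.py 560 262.5 300
```

```text
scene [ 583.1 -318.2  299.6] zmin 163.6961423885773
145 18 [ 591.  -309.9  167.5]
170 122 [ 591.2 -310.8  182.5]
195 175 [ 589.5 -313.3  210.7]
220 47 [ 586.7 -317.5  230.9]
245 42 [ 587.1 -316.2  259.9]
270 78 [ 588.8 -314.6  283.1]
295 0 
top [ 583.1 -318.2  299.5] zmin 163.46287655410208
145 12 [ 582.3 -309.9  167.2]
170 66 [ 580.2 -308.1  182.9]
195 195 [ 581.3 -314.9  212.9]
220 26 [ 582.8 -315.9  230.8]
245 18 [ 581.7 -314.8  258.2]
270 36 [ 583.  -312.5  281.4]
295 0 
at [ 583.1 -318.2  299.5] yaw 1.004 tool delta [ 4.774e+02 -3.315e+02  3.000e-01] F [ 0.8 -0.5 -0.8] t 3.5 op 0.175
```

drive_effector:
  deltas:
    - [20,-14,0,0,0]
    - [50,-35,0,0,0]
    - [80,-56,0,0,0]
    - [110,-76,0,0,0]
    - [140,-97,0,0,0]

```text
t: 3.92
eef_pos: [576.3, -146.7, 299.8]
tcp_rot: [-3.14, 0.0, 1.003]
ft_force: [1.0, -0.4, -0.8]
opening: 0.173
grip_force: 30.0
```

drive_effector:
  deltas:
    - [30,-21,0,0,0]
    - [60,-42,0,0,0]
    - [90,-62,0,0,0]
    - [120,-83,0,0,0]
    - [150,-104,0,0,0]

```text
t: 4.33
eef_pos: [569.1, 35.9, 300.0]
tcp_rot: [-3.14, 0.001, 1.004]
ft_force: [1.0, -0.8, -0.9]
opening: 0.174
grip_force: 30.0
```

```bash
python3 d.py 560 262.5 300
```

```text
at [569.1  35.9 300. ] yaw 1.004 tool delta [ 186.3 -129.5    0. ] F [ 1.  -0.8 -0.9] t 4.3333 op 0.174
```

drive_effector:
  deltas:
    - [30,-21,0,0,0]
    - [60,-42,0,0,0]
    - [90,-62,0,0,0]
    - [120,-83,0,0,0]
    - [140,-97,0,0,0]

```text
t: 4.75
eef_pos: [562.3, 207.2, 299.9]
tcp_rot: [-3.14, 0.001, 1.005]
ft_force: [0.6, -0.2, -0.4]
opening: 0.174
grip_force: 30.0
```

```bash
python3 d.py 560 262.5 300
```

```text
at [562.3 207.2 299.9] yaw 1.005 tool delta [ 45.4 -31.6  -0.1] F [ 0.6 -0.2 -0.4] t 4.75 op 0.174
```

drive_effector:
  deltas:
    - [25,-17,0,0,0]
    - [40,-28,0,0,0]
    - [45,-31.5,0,0,0]
    - [45,-31.5,0,0,0]
    - [45,-31.5,0,0,0]

```text
t: 5.17
eef_pos: [560.6, 258.7, 300.3]
tcp_rot: [-3.141, 0.001, 1.004]
ft_force: [-0.4, 0.2, -0.7]
opening: 0.178
grip_force: 30.0
```

Run:
```python
from h import *
def circ(Q):
    A=np.c_[2*Q[:,:2],np.ones(len(Q))]; b=(Q[:,:2]**2).sum(1); s=np.linalg.lstsq(A,b,rcond=None)[0]
    return s[:2].round(1),np.sqrt(s[2]+s[:2]@s[:2]).round(1)
for n in('top','wrist','scene'):
    c=cam(n); im,D=env.read_camera(n); P=cloud(c,D)
    Q=P[(D>0)&(abs(P[...,2]-124)<4)&(abs(np.hypot(P[...,0]-560,P[...,1]-262.7)-40)<9)]; print(n,len(Q),circ(Q) if len(Q)>9 else '')
    if n=='scene':
        save('s1',im[120:480,200:560])
```

```bash
python3 d.py 560 262.5 148
```

```text
top 118 (array([558.4, 262.1]), np.float64(39.6))
wrist 1003 (array([559.5, 265.5]), np.float64(39.6))
scene 276 (array([561.4, 263.2]), np.float64(39.7))
at [560.9 258.1 301. ] yaw 1.003 tool delta [  3.3  -3.2 153. ] F [-0.7 -0.1 -1.7] t 5.3167 op 0.174
```

View pics/s1.png

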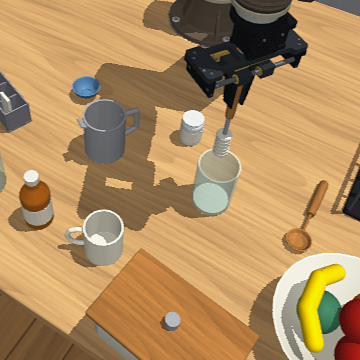

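The brush hangs upright just above the jar mouth (jar at about (215,165) in the crop). Now down into it.

drive_effector:
  deltas:
    - [4,-3.5,25,0,0]
    - [4,-3.5,60,0,0]
    - [4,-3.5,95,0,0]
    - [4,-3.5,125,0,0]
    - [4,-3.5,148,0,0]

```text
t: 5.73
eef_pos: [559.4, 263.1, 150.8]
tcp_rot: [-3.141, 0.002, 1.002]
ft_force: [0.0, 0.7, -0.1]
opening: 0.175
grip_force: 30.0
```

drive_effector:
  deltas:
    - [0,0,4,0,0]
    - [0,0,8,0,0]
    - [0,0,8,0,0]

```text
t: 5.98
eef_pos: [560.4, 264.1, 145.7]
tcp_rot: [3.141, -0.001, 1.003]
ft_force: [0.2, -0.3, -0.5]
opening: 0.171
grip_force: 30.0
```

```bash
python3 d.py 560 263.5 142
```

```text
at [560.4 264.1 145.7] yaw 1.003 tool delta [-0.7 -0.1  3.7] F [ 0.2 -0.3 -0.5] t 5.9833 op 0.171
```

drive_effector:
  deltas:
    - [0,0,2.5,0,0]
    - [0,0,4.5,0,0]
    - [0,0,4.5,0,0]

```text
t: 6.23
eef_pos: [560.8, 264.7, 143.0]
tcp_rot: [3.139, -0.003, 1.004]
ft_force: [-0.9, -1.7, 9.7]
opening: 0.175
grip_force: 30.0
```

```bash
python3 d.py 560 263.5 142
```

```text
at [560.8 264.7 143. ] yaw 1.004 tool delta [-1.5 -0.1  1. ] F [-0.9 -1.7  9.7] t 6.2333 op 0.175
```

drive_effector:
  deltas:
    - [-0.5,0,-30,0,0]
    - [-1,0,-60,0,0]
    - [-1,0,-90,0,0]
    - [-1,0,-95,0,0]
    - [-1,0,-95,0,0]

```text
t: 6.65
eef_pos: [560.1, 263.9, 238.8]
tcp_rot: [3.138, -0.004, 1.004]
ft_force: [-0.2, 0.7, -0.9]
opening: 0.176
grip_force: 30.0
```

drive_effector:
  deltas:
    - [0,0,30,0,0]
    - [0,0,60,0,0]
    - [0,0,88,0,0]
    - [0,0,93,0,0]
    - [0,0,95,0,0]

```text
t: 7.07
eef_pos: [558.8, 263.4, 140.0]
tcp_rot: [-3.141, 0.002, 1.004]
ft_force: [-4.1, -1.8, 21.1]
opening: 0.178
grip_force: 30.0
```

drive_effector:
  deltas:
    - [0,0,0,0,0]
    - [0,0,0,0,0]

```text
t: 7.23
eef_pos: [559.0, 263.4, 140.1]
tcp_rot: [-3.141, 0.001, 1.004]
ft_force: [-0.4, 0.2, -0.1]
opening: 0.176
grip_force: 30.0
```

```bash
python3 d.py 560 263.5 142
```

```text
at [559.  263.4 140.1] yaw 1.004 tool delta [ 0.6  0.8 -1.9] F [-0.4  0.2 -0.1] t 7.2333 op 0.176
```

drive_effector:
  deltas:
    - [0,0,-30,0,0]
    - [0,0,-60,0,0]
    - [0,0,-90,0,0]
    - [0,0,-95,0,0]
    - [0,0,-95,0,0]

```text
t: 7.65
eef_pos: [559.8, 263.8, 237.2]
tcp_rot: [3.139, -0.003, 1.004]
ft_force: [-0.2, -1.0, -1.2]
opening: 0.173
grip_force: 30.0
```

drive_effector:
  deltas:
    - [0,0,30,0,0]
    - [0,0,60,0,0]
    - [0,0,88,0,0]
    - [0,0,93,0,0]
    - [0,0,95,0,0]

```text
t: 8.07
eef_pos: [558.4, 263.3, 138.6]
tcp_rot: [-3.139, 0.003, 1.004]
ft_force: [-3.7, -1.0, 14.4]
opening: 0.173
grip_force: 30.0
```

drive_effector:
  deltas:
    - [0,0,0,0,0]
    - [0,0,0,0,0]

```text
t: 8.23
eef_pos: [558.8, 263.4, 139.4]
tcp_rot: [-3.14, 0.002, 1.004]
ft_force: [0.4, -0.6, -0.6]
opening: 0.179
grip_force: 30.0
```

```bash
python3 d.py 560 263.5 300
```

```text
at [558.8 263.4 139.4] yaw 1.004 tool delta [   0.5    0.8 -160.6] F [ 0.4 -0.6 -0.6] t 8.2333 op 0.179
```

drive_effector:
  deltas:
    - [0,0,-30,0,0]
    - [0,0,-65,0,0]
    - [0,0,-100,0,0]
    - [0,0,-135,0,0]
    - [0,0,-160,0,0]

```text
t: 8.65
eef_pos: [559.4, 263.7, 303.2]
tcp_rot: [3.14, -0.001, 1.004]
ft_force: [0.1, 0.3, -1.0]
opening: 0.175
grip_force: 30.0
```

drive_effector:
  deltas:
    - [0,0,0,0,0]
    - [0,0,0,0,0]

```text
t: 8.82
eef_pos: [559.4, 263.6, 301.1]
tcp_rot: [3.141, -0.001, 1.004]
ft_force: [-0.1, 0.3, -0.7]
opening: 0.172
grip_force: 30.0
```

Run:
```python
from h import *
def circ(Q):
    A=np.c_[2*Q[:,:2],np.ones(len(Q))]; b=(Q[:,:2]**2).sum(1); s=np.linalg.lstsq(A,b,rcond=None)[0]
    return s[:2].round(1),np.sqrt(s[2]+s[:2]@s[:2]).round(1)
c0=(568,-2.3)
for n in('scene','top'):
    c=cam(n); im,D=env.read_camera(n); P=cloud(c,D); p=env.state()['eef_pos']
    m=(D>0)&(np.hypot(P[...,0]-p[0],P[...,1]-p[1])<35)&(P[...,2]>132)&(P[...,2]<p[2]-6)
    Q=P[m]; print(n,p.round(1),'zmin',Q[:,2].min())
    for a in range(145,300,25):
        S=Q[(Q[:,2]>=a)&(Q[:,2]<a+25)]; print(a,len(S),S.mean(0).round(1) if len(S) else '')
    Q=P[(D>0)&(abs(P[...,2]-124)<4)&(abs(np.hypot(P[...,0]-560,P[...,1]-262.7)-40)<9)]; print('jar',n,len(Q),circ(Q))
    r=np.hypot(P[...,0]-c0[0],P[...,1]-c0[1])
    Q=P[(D>0)&(abs(P[...,2]-114)<4)&(abs(r-45)<7)]; print('jug',circ(Q))
```

```bash
python3 d.py 588 -15 300
```

```text
scene [559.  263.5 299.7] zmin 169.14820692588364
145 3 [570.5 269.1 169.3]
170 125 [571.7 265.5 183.8]
195 143 [571.3 265.3 207.4]
220 173 [564.2 263.8 226.1]
245 38 [563.6 263.2 255.6]
270 80 [566.8 264.2 282.8]
295 0 
jar scene 291 (array([561.5, 263.1]), np.float64(39.7))
jug (array([568.7,  -1.5]), np.float64(44.3))
top [558.9 263.4 299. ] zmin 170.20386750842533
145 0 
170 35 [557.5 251.  183.3]
195 46 [556.6 251.8 211.1]
220 38 [556.4 254.3 222. ]
245 0 
270 0 
295 0 
jar top 129 (array([558.3, 261.7]), np.float64(39.2))
jug (array([566.6,  -2.4]), np.float64(44.6))
at [558.9 263.4 299. ] yaw 1.004 tool delta [-219.2  174.1   -0.8] F [ 0.1  0.8 -0.5] t 8.9167 op 0.176
```

drive_effector:
  deltas:
    - [-20,16,0,0,0]
    - [-50,39,0,0,0]
    - [-80,63,0,0,0]
    - [-110,86,0,0,0]
    - [-140,110,0,0,0]

```text
t: 9.33
eef_pos: [576.3, 84.9, 298.8]
tcp_rot: [-3.139, 0.002, 1.004]
ft_force: [0.4, 0.7, 0.8]
opening: 0.173
grip_force: 30.0
```

drive_effector:
  deltas:
    - [-30,24,0,0,0]
    - [-60,47,0,0,0]
    - [-75,59,0,0,0]
    - [-79,62,0,0,0]
    - [-79,62,0,0,0]

```text
t: 9.75
eef_pos: [586.5, -14.6, 299.0]
tcp_rot: [-3.139, 0.001, 1.002]
ft_force: [-0.1, 0.7, -0.8]
opening: 0.174
grip_force: 30.0
```

```bash
python3 d.py 586.3 -13.8 150
```

```text
at [586.5 -14.6 299. ] yaw 1.002 tool delta [  0.7  -0.3 149. ] F [-0.1  0.7 -0.8] t 9.75 op 0.174
```

drive_effector:
  deltas:
    - [0,0,25,0,0]
    - [0,0,60,0,0]
    - [0,0,95,0,0]
    - [0,0,125,0,0]
    - [0,0,148,0,0]

```text
t: 10.17
eef_pos: [585.5, -11.6, 149.5]
tcp_rot: [-3.138, 0.001, 1.005]
ft_force: [0.7, -0.0, -0.5]
opening: 0.174
grip_force: 30.0
```

drive_effector:
  deltas:
    - [0,0,3,0,0]
    - [0,0,6,0,0]
    - [0,0,9,0,0]
    - [0,0,9,0,0]

```text
t: 10.5
eef_pos: [587.2, -13.0, 144.5]
tcp_rot: [3.14, -0.001, 1.004]
ft_force: [-0.2, -0.4, -0.8]
opening: 0.173
grip_force: 30.0
```

```bash
python3 d.py 586.3 -13.8 138
```

```text
at [587.2 -13.  144.5] yaw 1.004 tool delta [-1.2 -0.4  6.5] F [-0.2 -0.4 -0.8] t 10.5 op 0.173
```

drive_effector:
  deltas:
    - [0,0,1,0,0]
    - [0,0,2,0,0]

```text
t: 10.67
eef_pos: [587.2, -13.4, 142.7]
tcp_rot: [3.14, -0.001, 1.004]
ft_force: [0.3, 0.3, 0.0]
opening: 0.175
grip_force: 30.0
```

drive_effector:
  deltas:
    - [0,0,1,0,0]
    - [0,0,2,0,0]

```text
t: 10.83
eef_pos: [587.0, -13.6, 140.1]
tcp_rot: [3.141, -0.0, 1.004]
ft_force: [0.4, 0.0, -1.2]
opening: 0.173
grip_force: 30.0
```

drive_effector:
  deltas:
    - [0,0,1,0,0]
    - [0,0,1.5,0,0]

```text
t: 11.0
eef_pos: [587.1, -13.6, 138.6]
tcp_rot: [3.141, -0.0, 1.004]
ft_force: [-1.5, 0.6, 9.2]
opening: 0.172
grip_force: 30.0
```

drive_effector:
  deltas:
    - [0,0,-0.5,0,0.2]
    - [0,0,-1,0,0.25]
    - [0,0,-1,0,0.35]
    - [0,0,-1,0,0.35]
    - [0,0,-1,0,0.35]

```text
t: 11.42
eef_pos: [586.8, -13.5, 139.0]
tcp_rot: [-3.142, 0.0, 1.004]
ft_force: [-0.6, 0.9, -0.2]
opening: 0.339
grip_force: 0.0
```

drive_effector:
  deltas:
    - [0,0,-6,0,0.35]
    - [0,0,-12,0,0.35]
    - [0,0,-16,0,0.35]
    - [0,0,-16,0,0.35]

```text
t: 11.75
eef_pos: [587.4, -13.6, 156.4]
tcp_rot: [3.14, -0.001, 1.004]
ft_force: [0.1, 0.1, -1.2]
opening: 0.351
grip_force: 0.0
```

drive_effector:
  deltas:
    - [0,-5,0,0,0.35]
    - [0,-11,0,0,0.35]
    - [0,-17,0,0,0.35]
    - [0,-23,0,0,0.35]
    - [0,-29,0,0,0.35]

```text
t: 12.17
eef_pos: [561.6, 2.5, 155.0]
tcp_rot: [-3.141, 0.0, 1.004]
ft_force: [0.1, 0.8, -0.4]
opening: 0.353
grip_force: 0.0
```

Run:
```python
from h import *
im,D=env.read_camera('scene'); save('s2',cv2.resize(im[130:330,210:430],None,fx=2.5,fy=2.5)); print(env.state()['eef_pos'],env.state()['opening'])
```

```text
[560.82111668   3.01125639 155.05070895] 0.34617471216176177
```

View pics/s2.png

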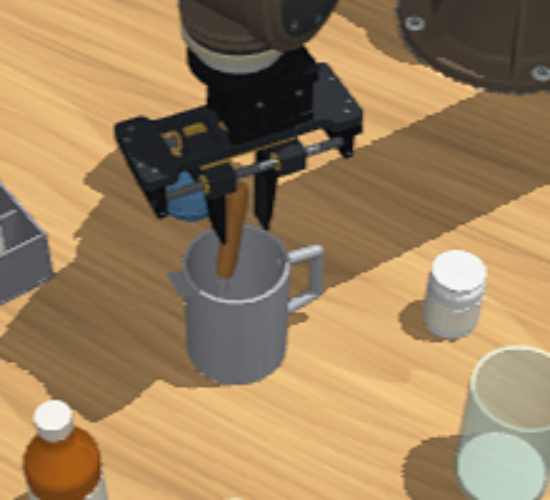

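The brush (crop (235,230)) is tilting between the fingers toward the jug handle at (305,275), as planned. Continuing.

drive_effector:
  deltas:
    - [0,-5,0,0,0.37]
    - [0,-10,0,0,0.4]
    - [0,-15,0,0,0.43]
    - [0,-20,0,0,0.46]
    - [0,-25,0,0,0.5]

```text
t: 12.63
eef_pos: [540.8, 15.8, 155.1]
tcp_rot: [3.142, 0.0, 1.004]
ft_force: [0.1, 0.0, 0.9]
opening: 0.477
grip_force: 0.0
```

drive_effector:
  deltas:
    - [0,-4,0,0,0.52]
    - [0,-8,0,0,0.54]
    - [0,-12,0,0,0.56]
    - [0,-15,0,0,0.6]
    - [0,-15,0,0,0.6]

```text
t: 13.05
eef_pos: [528.2, 23.8, 155.2]
tcp_rot: [-3.141, 0.0, 1.004]
ft_force: [0.3, 0.5, -0.0]
opening: 0.591
grip_force: 0.0
```

Run:
```python
from h import *
im,D=env.read_camera('scene'); save('s3',cv2.resize(im[130:330,210:430],None,fx=2.5,fy=2.5)); print(env.state()['eef_pos'],env.state()['opening'])
c=cam('scene');P=cloud(c,D); h=np.array([-.843,.537]); o=np.array([567.8,-2]); q=P[...,:2]-o; a=q@h; b=q@np.array([.537,.843])
hs=cv2.cvtColor(im,cv2.COLOR_RGB2HSV); m=(D>0)&(np.hypot(a,b)<110)&(hs[...,1]>90)&(hs[...,0]<22)&(P[...,2]>90)
for z in range(90,210,12):
    k=m&(P[...,2]>=z)&(P[...,2]<z+12); print(z,k.sum(),a[k].mean().round(1) if k.any() else '',b[k].mean().round(1) if k.any() else '')
```

```text
[528.49974829  23.68081266 155.17578932] 0.5943540653735871
90 0  
102 24 23.4 5.8
114 44 16.5 2.4
126 45 33.7 5.8
138 42 40.2 5.3
150 52 48.8 4.6
162 55 48.7 4.2
174 62 54.2 3.8
186 46 60.9 1.3
198 6 39.8 -6.5
```

View pics/s3.png

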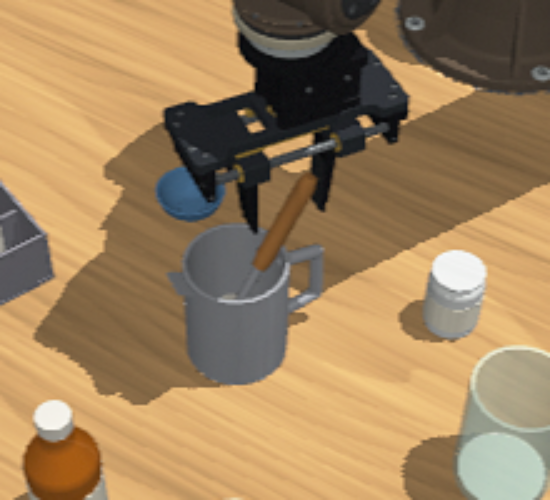

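The brush now leans on the rim on the handle side (top near (308,180), jug handle at (310,275)). Next I'll open wider, lift away and check.

drive_effector:
  deltas:
    - [0,-4,0,0,0.65]
    - [0,-7,0,0,0.75]
    - [0,-7,0,0,0.75]
    - [0,-7,0,0,0.75]

```text
t: 13.43
eef_pos: [522.7, 27.4, 155.2]
tcp_rot: [3.141, -0.0, 1.004]
ft_force: [0.2, -0.7, -0.3]
opening: 0.74
grip_force: 0.0
```

drive_effector:
  deltas:
    - [0,0,-15,0,0.75]
    - [0,0,-45,0,0.75]
    - [0,0,-80,0,0.75]
    - [0,0,-115,0,0.75]
    - [0,0,-130,0,0.75]

```text
t: 13.85
eef_pos: [523.7, 27.2, 289.4]
tcp_rot: [3.137, -0.002, 1.004]
ft_force: [-0.3, 0.4, -0.1]
opening: 0.748
grip_force: 0.0
```

drive_effector:
  deltas:
    - [0,0,0,0,0.75]
    - [-40,0,0,0,0.75]
    - [-80,0,0,0,0.75]
    - [-110,0,0,0,0.75]
    - [-110,0,0,0,0.75]

```text
t: 14.27
eef_pos: [461.2, -68.2, 284.3]
tcp_rot: [-3.14, 0.001, 1.001]
ft_force: [-0.3, -0.2, -0.3]
opening: 0.749
grip_force: 0.0
```

Run:
```python
from h import *
def circ(Q):
    A=np.c_[2*Q[:,:2],np.ones(len(Q))]; b=(Q[:,:2]**2).sum(1); s=np.linalg.lstsq(A,b,rcond=None)[0]
    return s[:2].round(1),np.sqrt(s[2]+s[:2]@s[:2]).round(1)
for n in ('top','scene'):
    im,D=env.read_camera(n); save(n+'4',cv2.resize(im[130:330,210:430],None,fx=2.5,fy=2.5))
    c=cam(n);P=cloud(c,D); h=np.array([-.843,.537]); o=np.array([567.8,-2]); q=P[...,:2]-o; a=q@h; b=q@np.array([.537,.843])
    hs=cv2.cvtColor(im,cv2.COLOR_RGB2HSV); m=(D>0)&(np.hypot(a,b)<130)&(hs[...,1]>90)&(hs[...,0]<22)&(P[...,2]>110)
    for z in range(114,210,12):
        k=m&(P[...,2]>=z)&(P[...,2]<z+12); print(z,k.sum(),a[k].mean().round(1) if k.any() else '',b[k].mean().round(1) if k.any() else '')
    r=np.hypot(a,b); Q=P[(D>0)&(abs(P[...,2]-114)<4)&(abs(r-45)<6)]; print('jug',n,circ(Q))
    Q=P[(D>0)&(P[...,2]>60)&(P[...,2]<105)&(r>58)&(r<100)&(a>0)&(abs(b)<25)]; print('handle',Q.mean(0))
    Q=P[(D>0)&(abs(P[...,2]-124)<4)&(abs(np.hypot(P[...,0]-560,P[...,1]-262.7)-40)<9)]; print('jar',circ(Q))
s=env.state();print(s['eef_pos'],s['t'],s['ft_force'])
```

```text
114 21 26.1 1.0
126 19 36.1 0.1
138 21 43.1 1.3
150 23 48.9 0.1
162 26 55.2 0.4
174 46 66.1 0.5
186 29 70.3 -0.7
198 0  
jug top (array([566.2,  -2.1]), np.float64(44.3))
handle [497.09956726  40.72014507  92.32198701]
jar (array([558.5, 262.2]), np.float64(39.7))
114 48 17.7 2.5
126 40 36.8 5.8
138 44 43.4 5.1
150 44 48.8 5.0
162 47 55.4 5.4
174 52 62.7 5.6
186 29 69.0 2.4
198 0  
jug scene (array([568.6,  -1.1]), np.float64(44.0))
handle [506.38799499  39.2658494   86.4028912 ]
jar (array([561.3, 263.2]), np.float64(39.8))
[463.25294623 -66.14420527 284.58135658] 14.3667 [ 1.36432975 -0.70685348  0.13608462]
```

View pics/top4.png

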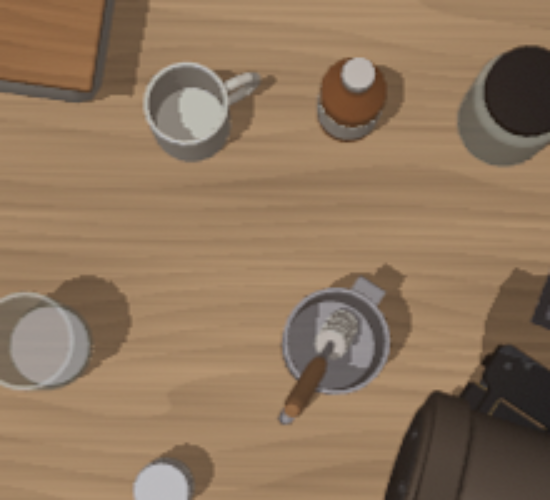

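View pics/scene4.png

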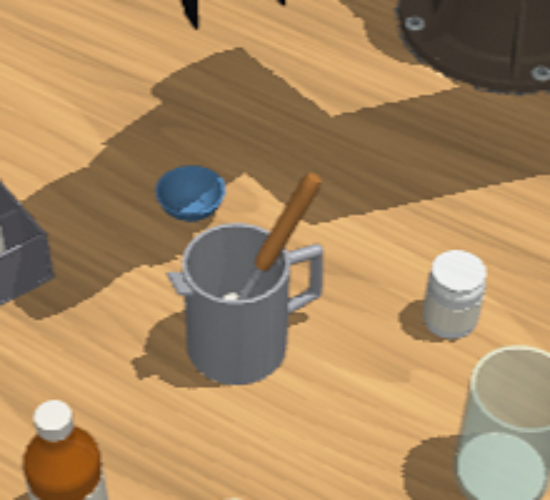

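The brush leans directly over the jug handle: its handle runs from (330,345) to (287,418) in the top crop. The jar and jug have not moved, and the gripper is clear, so I'm handing in.

drive_effector:
  deltas:
    - [0,0,0,0,0.75]
    - [0,0,0,0,0.75]
    - [0,0,0,0,0.75]
    - [0,0,0,0,0.75]

```text
t: 14.7
eef_pos: [463.9, -64.8, 284.9]
tcp_rot: [-3.141, 0.0, 1.005]
ft_force: [-0.1, 0.3, 0.4]
opening: 0.749
grip_force: 0.0
```

```bash
python3 -c "
from cell import env
print(env.job_done())"
```

```text
the job is handed in; nothing more can be done
None
```

I scrubbed the jar with three pushes to the bottom, lowered the brush to the jug's floor and left it leaning over the jug's handle. The jar and jug measured where they started, and I handed the job in at about 14.7 s; no verdict came back.

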